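Lay out the pizza line between the dough ring and the timer

ROBOT

A 6-joint arm with a two-finger parallel gripper is mounted at the origin on a cart in front of the work surface, level with it; the furniture and walls round the work are solid. World frame = base frame: x ahead of the robot, y to its left, z up, the work surface at z = 0. Lengths are in m, angles in rad, forces in N, time in s.
With the tool pointing down it reaches from about 0.375 to 0.9 m from the base axis. Payload 3.1 kg.
Tool frame: the origin (TCP) lies at the centre of the arm's flange, where the gripper is bolted on; the fingertips stand robot.tip_extent ahead of it and the grasp point (between the pads) lies 164 mm ahead of it (robot.tip_extent is the distance from the TCP to the fingertips, in m); z points along the fingers, y is the line along which they close (so a half turn about z gives the same grasp; the last joint's range is limited). The gripper opens to 87 mm and grips with 3 to 60 N. Pads are 19 mm wide; open, the fingers measure 117 mm over their backs; the gripper's body (75 mm by 190 mm) begins 51 mm behind the grasp point.
Start: joints at [1.155, 0.527, 1.433, -0, 1.181, -0.178], TCP at [0.147, 0.607, 0.405] pointing down, gripper open.
Joint ranges: [-3.08, 3.08], [-0.75, 2.2], [0.22, 2.44], [-1.43, 4.57], [0, 2.65], [-2.85, 2.85]. Speed limits (rad/s): [2.79, 2.79, 3.14, 3.14, 3.14, 3.14].

INTERFACE

Orientations are given as a unit quaternion [x, y, z, w].
In Python, from rig import get_obs, camera, hand_in, cut_out, robot gives the robot as it stands.
- The arm moves only by the tool step_arm, never from a script. Its argument "rows" is a list of rows, each a list of 6 numbers: the shift along the world's x, y, z in m, then the turn, a rotation vector about the world's x, y, z in degrees. A call has 1 to 12 rows; each row shifts and turns the commanded pose from where the row before left it; what a row does not reach is not made up. A row lasts 1/8 s, in which the tool goes at most 62.5 mm and 10.7 degrees, less where a joint would pass 70% of its speed; a pose out of reach is approached as far as the arm can. A call is refused whole if a number of a shift passes 0.0625 or a number of a turn 10.7, either way. A call with a gripper value outside its range is refused whole. "jaw" is the finger opening in m, from 0 to 0.087, set as the call begins (left out, the last holds). The fingers move at their own pace and stop on an object; "squeeze" is the grip in N (left out, the last holds). Time passes only in rows, so rows that do not move let the fingers close. It gives the time, the measured TCP pose, the force, the opening and the grip force at its end, in the units of the state.
- get_obs(): the state, without advancing time (a new reading comes with each control period).
- camera(name): name is "scene" or "top" or "wrist"; returns a dict with "pixels" (384x512x3 uint8, blue, green, red), "depth" (384x512 float32, m along the optical axis (not along the pixel's ray), 0 where there is no reading), "fov_y" (degrees; the focal length in pixels is half the picture's height over the tangent of half this angle, whatever the lens; pixels are square), "cx", "cy" (the principal point, pixels), "k1" (the pictures are not rectified: a ray, as slopes to the right and down, at radius r is drawn at 1 + k1 r^2 times it, then the intrinsics apply), "extrinsics" (4x4, takes a point from camera to world coordinates); the wrist camera has in their place "mount" (4x4, takes a point from camera to tool coordinates, whose origin is the TCP and whose axes are the flange's). Camera axes: x right, y up, looking along -z (the intrinsics and any distortion apply to the point x, -y, -z); pixel columns grow to the right and rows downward; lengths in m; the calibration is good to about 2 mm. A picture is of the moment at which its call begins: read the wrist's pose just before it.
- hand_in(): hands the job in; it is judged then, once.
Trained networks look in the newest picture that a camera, given by its name, has taken for a name from the list of things; names that differ only in an ending like _2 or _b are one class to them, and where a whole thing is asked for, a point or a joint stands for the part that bears it (a point fixed in the world has none). Each returns a list of dicts, best first, with "confidence" (0 to 1); they miss things now and then, are a little off and sometimes report something else, mostly with a low value. They report only what shows in the picture. A call takes as long as a camera call. They do not tell look-alikes from the thing itself.
- cut_out(label, camera): "region" (384x512 bool, what is visible of it) and "extent" ([centre column, centre row, width, height] in pixels, round what is visible of it).
The state is a dict: "time": time; "q": joint angles; "joint_velocities": joint speeds; "joint_torque": joint torques, N m; "position": TCP position; "tool_rot": TCP orientation; "ft_force": force on the tool from outside, world axes, zero at the start; "moment": the same for the moment, N m; "grip_width": finger opening in m; "grip_force": force on a finger pad.
Only numpy, scipy, OpenCV 4.12 (cv2) and the standard library are available. Lean on these libraries where they do the work, as an engineer would, in place of code of your own. Each camera call takes 0.05 s, during which the arm holds its last target. There are 200 camera calls.

TASK

Lay out the pizza line on the three round cork mats that lie in a row between the dough ring and the kitchen timer: stand the squeeze bottle on the mat next to the dough ring, the food tin on the middle mat with the lidded tub on top of it, and the glass shaker on the mat next to the timer. Set each one upright and well centred on its mat (the tub well centred on the tin), tip nothing over on the way, and leave the ring and the timer where they are.

Things in the scene. Friction and masses are not known exactly. Their poses are not given: they have to be found in the camera images.
- bottle: Squeeze bottle, round, the only tall thing with a pointed nozzle; 186 mm tall. Origin at the centre of its underside, z up along it. Body 60 mm across up to 138 mm height, screw cap 49 mm across from 138 to 154 mm, then a nozzle 22 mm across tapering to the tip at 186 mm. From above, grip it round the cap, about 145 mm above its underside. About 0.3 kg. To be moved.
- tin: Round food tin with a paper label and flat metal top; 57 mm across, 72 mm tall. Origin at the centre of its underside. About 0.18 kg. To be moved.
- tub: Low round plastic tub with a white snap lid; 56 mm tall, body about 65 mm across, lid rim 68 mm across in the top 5 mm. Origin at the centre of its underside. About 0.14 kg. To be moved; goes on top of the tin.
- shaker: Glass shaker with a perforated cap, slim and round: 43 mm across up to 62 mm height, cap 40 mm across, 86 mm tall. Origin at the centre of its underside. About 0.13 kg. To be moved.
- mat_left: Fixed round cork mat, 84 mm across, 6 mm thick, flat on the table. Origin at the centre of its underside (its top is 6 mm above). The mat at the left end (+y) of the row; its centre is about 105 mm from that of the middle mat.
- mat_mid: Fixed round cork mat, 84 mm across, 6 mm thick, flat on the table. Origin at the centre of its underside (its top is 6 mm above). The middle mat. Its y axis runs along the row, to the left.
- mat_right: Fixed round cork mat, 84 mm across, 6 mm thick, flat on the table. Origin at the centre of its underside (its top is 6 mm above). The mat at the right end (-y) of the row; its centre is about 105 mm from that of the middle mat.
- dough_ring: Plain round steel dough cutter ring, 66 mm across, 40 mm tall, loose on the table about 100 mm beyond the left mat or beyond the right mat (it varies). Origin at the centre of its underside. Stays where it is.
- timer: Round twist kitchen timer, 62 mm across, 40 mm tall with a bar grip on its dial, loose on the table beyond the other end of the row. Origin at the centre of its underside. Stays where it is.
There are look-alikes about, which are no part of the job. What is shaped like the shaker but pink is not meant. Leave any turquoise look-alike of the tub alone.

How it is judged:
By the outcome, as a careful person would: the job done as asked, in the order asked, and still so for the second after the job is handed in, with the robot touching nothing.
It also fails if it takes over 112 s, if anything falls off the work surface, if the arm or the gripper's body presses on something with over 40 N, if the wrist force passes 120 N, or if a joint passes its speed limit or range.

## Working session

There is one attempt and no reset: what is moved stays moved. The work goes in short steps, Python scripts to look and compute and a tool call to move; the robot and the scene stay as the last step left them, time stands still between calls to the robot, and variables do not carry over. Pictures are saved under pics/ and viewed, at most 14 in all, crops included, and the job is handed in when it is done.

Besides the shell and the picture viewer there is one more tool, called after ">>>" as a command line: name --pt "numbers of a row" for each row, then --argument value for the rest. step_arm: Moves the arm, as the interface text tells. Its arguments: {"type":"object","properties":{"rows":{"type":"array"},"jaw":{"type":"number"},"squeeze":{"type":"number"}},"required":["rows"]}

```bash
mkdir -p pics
cat > h.py <<'E'
import numpy as np, cv2
from rig import get_obs, camera, hand_in, cut_out, robot
from scipy.spatial.transform import Rotation as R
def shot(name):
    o=get_obs(); c=camera(name)
    if name=='wrist':
        T=np.eye(4);T[:3,:3]=R.from_quat(o['tool_rot']).as_matrix();T[:3,3]=o['position'];c['T']=T@np.array(c['mount'])
    else: c['T']=np.array(c['extrinsics'])
    return c
def cloud(c):
    h,w=c['depth'].shape; f=h/2/np.tan(np.radians(c['fov_y'])/2)
    K=np.array([[f,0,c['cx']],[0,f,c['cy']],[0,0,1.]])
    v,u=np.mgrid[:h,:w]
    p=cv2.undistortPoints(np.stack([u,v],-1).reshape(-1,1,2).astype(np.float64),K,np.array([c['k1'],0,0,0.])).reshape(h,w,2)
    d=c['depth']; P=np.stack([p[...,0]*d,-p[...,1]*d,-d],-1)
    P=P@c['T'][:3,:3].T+c['T'][:3,3]; P[d<=0]=np.nan
    return P
def circ(xy):
    A=np.c_[2*xy,np.ones(len(xy))]; s=np.linalg.lstsq(A,(xy**2).sum(1),rcond=None)[0]
    return s[0],s[1],np.sqrt(s[2]+s[0]**2+s[1]**2)
E
cat > a.py <<'E'
from h import *
o=get_obs();print(o['time'],o['position'],o['tool_rot'],robot.tip_extent)
ims=[]
for n in ['top','scene']:
    c=shot(n);P=cloud(c);np.savez(n,P=P,px=c['pixels']);ims.append(c['pixels'].copy())
    print(n,c['T'][:3,3].round(3))
    for l in ['bottle','tin','tub','shaker','mat_mid','dough_ring','timer']:
        for r in cut_out(l,n):
            m=r['region'];q=P[m];q=q[~np.isnan(q[:,0])]
            if len(q)<5: continue
            zt=np.percentile(q[:,2],97);t=q[q[:,2]>zt-.006]
            hull=cv2.minEnclosingCircle(t[:,:2].astype(np.float32))
            col=c['pixels'][m].mean(0).astype(int)
            print(l,round(r['confidence'],2),np.round(r['extent']),'zt',zt.round(3),'topc',np.round(hull[0],3),round(hull[1],3),'rng',np.nanmin(q,0).round(3),np.nanmax(q,0).round(3),col)
cv2.imwrite('pics/top.png',ims[0]);cv2.imwrite('pics/scene.png',ims[1])
E
python3 a.py
```

```text
0.0 [0.14704679 0.60711567 0.40376536] [ 1.18614016e-01  9.92939857e-01 -1.02788243e-03 -3.16203065e-04] 0.1822
top [0.39  0.014 0.891]
bottle 0.84 [363. 213.  48.  31.] zt 0.173 topc [ 0.465 -0.25 ] 0.007 rng [ 0.436 -0.301 -0.002] [ 0.512 -0.22   0.189] [83 91 96]
bottle 0.32 [202. 218.  28.  28.] zt 0.058 topc [0.465 0.094] 0.033 rng [0.433 0.061 0.05 ] [0.497 0.125 0.06 ] [157 158 158]
tin 0.97 [117. 226.  36.  31.] zt 0.072 topc [0.453 0.279] 0.029 rng [ 0.422  0.249 -0.003] [0.49  0.326 0.075] [120 123 123]
tin 0.2 [191. 143.  36.  37.] zt 0.009 topc [0.647 0.124] 0.042 rng [ 0.605  0.083 -0.001] [0.688 0.165 0.011] [ 80 113 147]
tub 0.92 [236. 268.  32.  33.] zt 0.058 topc [0.356 0.018] 0.034 rng [ 0.319 -0.014 -0.002] [0.389 0.051 0.06 ] [143 145  60]
tub 0.64 [200. 218.  27.  28.] zt 0.058 topc [0.465 0.095] 0.034 rng [0.431 0.063 0.05 ] [0.497 0.125 0.06 ] [157 157 157]
shaker 0.63 [306. 187.  20.  21.] zt 0.087 topc [ 0.533 -0.133] 0.018 rng [ 0.512 -0.152 -0.002] [ 0.56  -0.112  0.089] [101  86 122]
shaker 0.6 [282. 227.  20.  20.] zt 0.087 topc [ 0.445 -0.08 ] 0.019 rng 
[... 1594 characters left out ...]
 0.002] [ 0.545 -0.12   0.111] [118  93 165]
shaker 0.7 [252. 218.  18.  39.] zt 0.084 topc [ 0.442 -0.083] 0.019 rng [ 0.419 -0.103 -0.003] [0.563 0.048 0.085] [156 157 157]
mat_mid 0.79 [288. 194.  35.  16.] zt 0.006 topc [ 0.595 -0.037] 0.116 rng [ 0.519 -0.123 -0.003] [0.683 0.061 0.084] [117 161 208]
dough_ring 0.83 [240. 166.  21.  21.] zt 0.038 topc [0.634 0.221] 0.036 rng [ 0.6    0.187 -0.003] [0.664 0.256 0.039] [127 130 131]
timer 0.78 [347. 215.  28.  27.] zt 0.037 topc [ 0.649 -0.18 ] 0.022 rng [ 0.619 -0.212 -0.003] [ 0.72  -0.119  0.039] [ 92  97 163]
timer 0.72 [175. 168.  22.  28.] zt 0.069 topc [0.453 0.279] 0.032 rng [ 0.422  0.246 -0.002] [0.479 0.392 0.072] [124 133 133]
```

View pics/top.png

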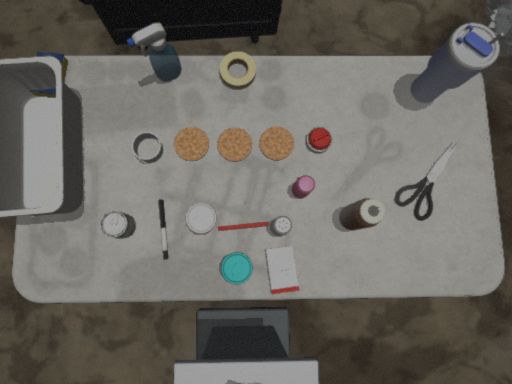

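View pics/scene.png

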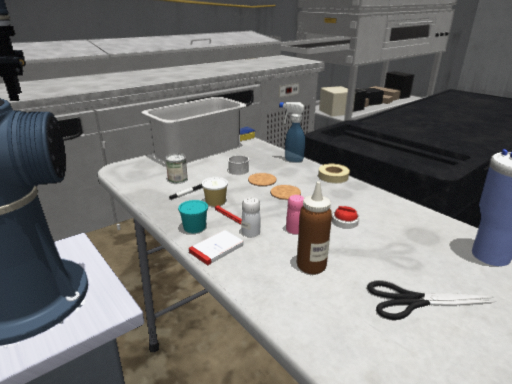

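```bash
cat > b.py <<'E'
from h import *
d=np.load('top.npz');P=d['P']
def top(n,x,y,r,z0,z1,P):
    m=(np.hypot(P[...,0]-x,P[...,1]-y)<r)&(P[...,2]>z0)&(P[...,2]<z1)
    q=P[m]; h=cv2.minEnclosingCircle(q[:,:2].astype(np.float32)); print(n,len(q),q.mean(0).round(4),np.round(h[0],4),round(h[1],4))
for n in ['top','scene']:
    P=np.load(n+'.npz')['P'];print(n)
    top('matL',.646,.124,.048,.004,.013,P);top('matM',.645,.021,.048,.004,.013,P);top('matR',.642,-.084,.048,.004,.013,P)
    top('capb',.463,-.251,.03,.144,.16,P);top('tin',.453,.279,.04,.064,.08,P);top('tub',.464,.094,.045,.051,.065,P);top('shk',.443,-.081,.03,.08,.095,P)
    top('nozz',.463,-.251,.03,.162,.195,P)
    top('ring',.634,.221,.04,.034,.05,P)
    top('timer',.649,-.18,.045,.01,.05,P)
E
python3 b.py
```

```text
top
matL 838 [0.6463 0.1241 0.0063] [0.6467 0.1242] 0.0419
matM 819 [0.6445 0.0209 0.0062] [0.6448 0.0209] 0.0418
matR 821 [ 0.6468 -0.0803  0.0063] [ 0.643  -0.0833] 0.0467
capb 421 [ 0.465  -0.2482  0.1505] [ 0.466 -0.251] 0.0256
tin 575 [0.4527 0.2793 0.0691] [0.4524 0.279 ] 0.0289
tub 737 [0.4642 0.0951 0.0546] [0.4645 0.0951] 0.034
shk 245 [ 0.4451 -0.08    0.084 ] [ 0.4453 -0.0803] 0.0197
nozz 66 [ 0.4652 -0.2477  0.1735] [ 0.4658 -0.2496] 0.0083
ring 134 [0.635  0.2234 0.0392] [0.6334 0.2219] 0.0335
timer 532 [ 0.6482 -0.1778  0.028 ] [ 0.6524 -0.1811] 0.0316
scene
matL 126 [0.6422 0.1272 0.0047] [0.6437 0.1226] 0.0425
matM 163 [0.6417 0.0203 0.0047] [0.6435 0.0193] 0.0415
matR 0 [nan nan nan] [0. 0.] 0.0
capb 284 [ 0.4577 -0.2566  0.1493] [ 0.4638 -0.2506] 0.0251
tin 148 [0.451  0.2787 0.0673] [0.453  0.2792] 0.0323
tub 236 [0.4621 0.094  0.0529] [0.4629 0.0936] 0.0351
shk 99 [ 0.4419 -0.0834  0.0825] [ 0.4429 -0.0816] 0.0179
nozz 80 [ 0.4616 -0.2531  0.1724] [ 0.4629 -0.2516] 0.0074
ring 57 [0.6336 0.2252 0.0367] [0.6333 0.2207] 0.0357
timer 394 [ 0.6401 -0.1885  0.0244] [ 0.6504 -0.1812] 0.0314b.py:5: RuntimeWarning: Mean of empty slice.
  q=P[m]; h=cv2.minEnclosingCircle(q[:,:2].astype(np.float32)); print(n,len(q),q.mean(0).round(4),np.round(h[0],4),round(h[1],4))
  ret = um.true_divide(
```

The top picture shows the tin at pixel (117,226), the white tub at (201,218), the white shaker at (282,226), the bottle at (363,213) and the mats at (191,143), (235,144) and (277,143). The ring is on the left at (147,147) and the timer on the right at (319,140). The turquoise tub at (236,268) and the pink shaker at (304,186) are the look-alikes. The scene view agrees.

>>> step_arm --pt "0.036 -0.044 0.002 0 0 -10" --pt "0.036 -0.044 0.002 0 0 -10" --pt "0.036 -0.044 0.002 0 0 -10" --pt "0.036 -0.044 0.002 0 0 -10" --pt "0.036 -0.044 0.002 0 0 -10" --pt "0.036 -0.044 0.002 0 0 -10" --pt "0.036 -0.044 0.004 0 0 -10" --pt "0.01 -0.05 0 0 0 -6.4" --pt "0.01 -0.05 0 0 0 0" --pt "0.01 -0.05 0 0 0 0" --pt "0.01 -0.05 0 0 0 0" --pt "0.01 -0.05 0 0 0 0" --jaw 0.087 --squeeze 20

```text
time: 2.3
position: [0.4494, 0.0477, 0.4211]
tool_rot: [0.707, 0.707, 0.0, 0.0]
ft_force: [0.7, 0.6, 0.6]
grip_width: 0.0871
grip_force: 0.0
```

>>> step_arm --pt "0.003 -0.05 0 0 0 0" --pt "0.003 -0.05 0 0 0 0" --pt "0.003 -0.05 0 0 0 0" --pt "0.003 -0.05 0 0 0 0" --pt "0.002 -0.05 0 0 0 0" --pt "0.002 -0.049 0 0 0 0" --pt "0 0 0 0 0 0" --pt "0 0 0 0 0 0"

```text
time: 3.3
position: [0.4649, -0.2493, 0.4205]
tool_rot: [0.707, 0.707, 0.0, -0.001]
ft_force: [-1.1, 0.9, -0.0]
grip_width: 0.0868
grip_force: 0.0
```

```bash
cat > w.py <<'E'
from h import *
import sys
o=get_obs();print(o['time'],o['position'].round(4) if hasattr(o['position'],'round') else o['position'],o['ft_force'])
c=shot('wrist');P=cloud(c);np.savez('wrist',P=P);cv2.imwrite('pics/%s.png'%sys.argv[1],c['pixels'])
print(np.array(c['mount']).round(3).tolist(),c['fov_y'])
for l in sys.argv[2:]:
    for r in cut_out(l,'wrist'):
        m=r['region'];q=P[m];q=q[~np.isnan(q[:,0])]
        if len(q)<20: continue
        zt=np.percentile(q[:,2],95)
        t=q[q[:,2]>zt-.005];h=cv2.minEnclosingCircle(t[:,:2].astype(np.float32))
        print(l,round(r['confidence'],2),np.round(r['extent']),zt.round(4),np.round(h[0],4),round(h[1],4),np.median(t,0).round(4))
E
python3 w.py w1 bottle
```

```text
3.3 [ 0.4649 -0.2493  0.4205] [-1.11917421  0.86095899 -0.03141216]
[[0.001, 0.955, 0.298, 0.082], [1.0, -0.001, 0.001, -0.0], [0.001, 0.298, -0.955, 0.02], [0.0, 0.0, 0.0, 1.0]] 66.45846713938492
bottle 0.76 [256. 183.  60.  74.] 0.1711 [ 0.466  -0.2505] 0.0069 [ 0.4659 -0.2475  0.1768]
```

>>> step_arm --pt "0.0005 -0.001 -0.02 0 0 0" --pt "0 0 -0.03 0 0 0" --pt "0 0 -0.03 0 0 0" --pt "0 0 -0.02 0 0 0" --pt "0 0 -0.01 0 0 0" --pt "0 0 0 0 0 0"

```text
time: 4.15
position: [0.4658, -0.2498, 0.3105]
tool_rot: [0.707, 0.707, -0.0, -0.001]
ft_force: [0.0, -0.3, 0.7]
grip_width: 0.0872
grip_force: 0.0
```

>>> step_arm --pt "0 0 0 0 0 0" --pt "0 0 0 0 0 0" --pt "0 0 0 0 0 0" --pt "0 0 0 0 0 0" --pt "0 0 0 0 0 0" --pt "0 0 0 0 0 0" --pt "0 0 0 0 0 0" --pt "0 0 0 0 0 0" --jaw 0.03 --squeeze 25

```text
time: 5.15
position: [0.4658, -0.2507, 0.3111]
tool_rot: [0.707, 0.707, -0.0, 0.0]
ft_force: [-0.6, 0.8, 5.6]
grip_width: 0.0594
grip_force: 25.0
```

>>> step_arm --pt "0 0 0.005 0 0 0" --pt "0 0 0.01 0 0 0" --pt "0 0 0.02 0 0 0" --pt "0 0 0 0 0 0" --pt "0 0 0 0 0 0"

```text
time: 5.78
position: [0.4654, -0.2504, 0.3453]
tool_rot: [0.707, 0.707, -0.0, -0.001]
ft_force: [-0.5, 0.8, -3.5]
grip_width: 0.0588
grip_force: 25.0
```

```bash
cat > s.py <<'E'
from h import *
import sys
c=shot('scene');P=cloud(c)
x0,y0,x1,y1=map(int,sys.argv[2:6])
cv2.imwrite('pics/%s.png'%sys.argv[1],cv2.resize(c['pixels'][y0:y1,x0:x1],None,fx=3,fy=3))
E
python3 s.py s1 230 80 400 290
```

```text
(no output)
```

View pics/s1.png

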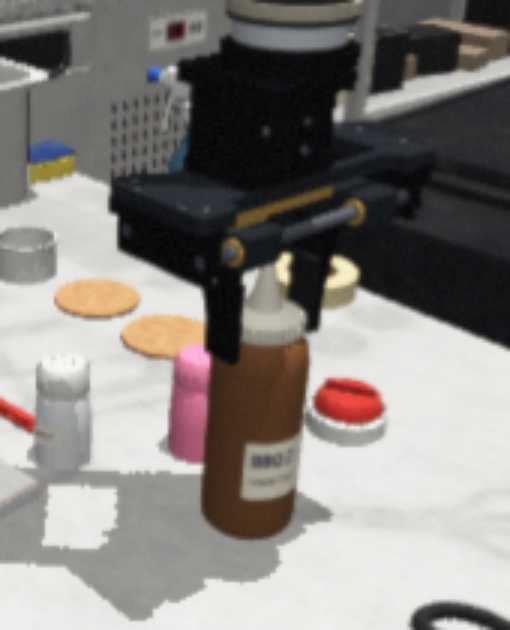

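>>> step_arm --pt "0 0 0.02 0 0 0" --pt "0 0 0.03 0 0 0" --pt "0.01 0.02 0.025 0 0 0" --pt "0.02 0.04 0.01 0 0 0" --pt "0.02 0.042 0 0 0 0" --pt "0.02 0.042 0 0 0 0" --pt "0.02 0.042 0 0 0 0" --pt "0.02 0.042 0 0 0 0" --pt "0.02 0.042 0 0 0 0" --pt "0.02 0.042 0 0 0 0" --pt "0.02 0.032 0 0 0 0" --pt "0.008 0.02 0 0 0 0"

```text
time: 7.32
position: [0.6441, 0.1151, 0.4292]
tool_rot: [0.707, 0.707, -0.001, -0.001]
ft_force: [-0.6, -0.4, -3.5]
grip_width: 0.059
grip_force: 25.0
```

>>> step_arm --pt "0.0025 0.0095 0 0 0 0" --pt "0 0 0 0 0 0" --pt "0 0 -0.02 0 0 0" --pt "0 0 -0.03 0 0 0" --pt "0 0 -0.025 0 0 0" --pt "0 0 -0.015 0 0 0" --pt "0 0 0 0 0 0" --pt "0 0 0 0 0 0"

```text
time: 8.32
position: [0.6467, 0.1225, 0.3419]
tool_rot: [0.707, 0.707, 0.001, 0.001]
ft_force: [0.7, -0.2, -3.1]
grip_width: 0.0593
grip_force: 25.0
```

```bash
cat > t.py <<'E'
from h import *
import sys
# usage: name x y r z0 z1 ... regions in top & scene clouds
a=sys.argv[1:]
for n in ['top','scene']:
    c=shot(n);P=cloud(c);cv2.imwrite('pics/_%s.png'%n,c['pixels'])
    for i in range(0,len(a),6):
        x,y,r,z0,z1=map(float,a[i+1:i+6])
        m=(np.hypot(P[...,0]-x,P[...,1]-y)<r)&(P[...,2]>z0)&(P[...,2]<z1);q=P[m]
        if len(q)<5: print(n,a[i],'few');continue
        h=cv2.minEnclosingCircle(q[:,:2].astype(np.float32));print(n,a[i],len(q),q.mean(0).round(4),np.round(h[0],4),round(h[1],4))
E
python3 t.py mat .643 -.083 .044 .004 .009 matM .645 .0205 .048 .004 .013 matL .6465 .1235 .048 .004 .013 bot .6465 .1235 .035 .02 .1; python3 s.py s2 190 60 360 260
```

```text
top mat 773 [ 0.646  -0.081   0.0063] [ 0.6442 -0.0821] 0.043
top matM 843 [0.6445 0.0203 0.0064] [0.645 0.02 ] 0.0424
top matL 227 [0.6313 0.105  0.0063] [0.6457 0.1231] 0.0414
top bot 74 [0.6334 0.0973 0.0701] [0.6387 0.0991] 0.0177
scene mat 168 [ 0.6489 -0.0883  0.0047] [ 0.6449 -0.0823] 0.0415
scene matM 159 [0.6416 0.0199 0.0047] [0.642  0.0178] 0.0417
scene matL 127 [0.6417 0.1203 0.0048] [0.6437 0.1224] 0.0424
scene bot 460 [0.6316 0.1043 0.0661] [0.6423 0.1158] 0.0293
```

View pics/s2.png

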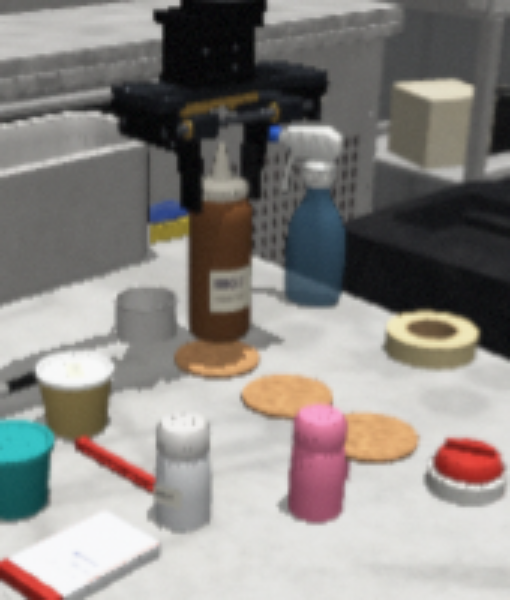

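>>> step_arm --pt "-0.001 0 -0.012 0 0 0" --pt "0 0 -0.008 0 0 0" --pt "0 0 -0.004 0 0 0" --pt "0 0 0 0 0 0" --pt "0 0 0 0 0 0"

```text
time: 9.1
position: [0.6448, 0.123, 0.3173]
tool_rot: [0.707, 0.707, -0.001, -0.001]
ft_force: [-4.8, 0.3, 4.9]
grip_width: 0.059
grip_force: 25.0
```

>>> step_arm --pt "0 0 0.0005 0 0 0" --pt "0 0 0 0 0 0" --pt "0 0 0 0 0 0" --pt "0 0 0 0 0 0" --pt "0 0 0 0 0 0" --pt "0 0 0 0 0 0" --jaw 0.085

```text
time: 9.85
position: [0.6452, 0.1229, 0.3172]
tool_rot: [0.707, 0.707, 0.0, 0.0]
ft_force: [-0.2, 0.4, 0.6]
grip_width: 0.0847
grip_force: 0.0
```

>>> step_arm --pt "0 0 0.02 0 0 0" --pt "0 0 0.04 0 0 0" --pt "0 0 0.04 0 0 0" --pt "0 0 0.01 0 0 0" --pt "0 0 0 0 0 0"

```text
time: 10.48
position: [0.645, 0.1229, 0.4274]
tool_rot: [0.707, 0.707, 0.0, 0.0]
ft_force: [-0.0, -0.9, 0.3]
grip_width: 0.0852
grip_force: 0.0
```

```bash
python3 w.py w2 bottle mat_left; python3 t.py noz .645 .123 .03 .16 .2 cap .645 .123 .035 .142 .157
```

```text
10.475 [0.645  0.1229 0.4274] [-0.04084226 -0.87819671  0.2684548 ]
[[0.001, 0.955, 0.298, 0.082], [1.0, -0.001, 0.001, -0.0], [0.001, 0.298, -0.955, 0.02], [0.0, 0.0, 0.0, 1.0]] 66.45846713938492
bottle 0.59 [256. 180.  58.  76.] 0.1776 [0.644  0.1232] 0.0069 [0.6441 0.1263 0.1829]
bottle 0.55 [257. 285.  42.  47.] 0.0066 [ 0.6484 -0.0792] 0.0422 [ 0.648  -0.1014  0.0053]
mat_left 0.71 [257. 155.  57.  40.] 0.0068 [0.6472 0.1253] 0.042 [0.6542 0.1485 0.0056]
top noz few
top cap 47 [0.6419 0.1014 0.1532] [0.643  0.1041] 0.0155
scene noz 54 [0.6399 0.1195 0.1722] [0.6407 0.1207] 0.0088
scene cap 123 [0.6342 0.1115 0.1506] [0.6411 0.121 ] 0.0253
```

View pics/w2.png

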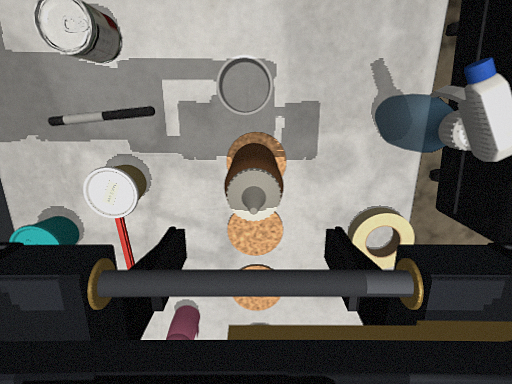

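The wrist view shows the bottle upright at pixel (256,180), about 3 mm off the mat's centre in x and 2 mm in y, and the scene camera agrees. I'll correct that.

>>> step_arm --pt "0 0 -0.04 0 0 0" --pt "0 0 -0.04 0 0 0" --pt "0 0 -0.02 0 0 0" --pt "0 0 -0.01 0 0 0" --pt "0 0 0 0 0 0"

```text
time: 11.35
position: [0.6451, 0.1229, 0.3163]
tool_rot: [0.707, 0.707, -0.001, -0.001]
ft_force: [0.2, 0.7, 1.1]
grip_width: 0.0851
grip_force: 0.0
```

>>> step_arm --pt "0 0 0 0 0 0" --pt "0 0 0 0 0 0" --pt "0 0 0 0 0 0" --pt "0 0 0 0 0 0" --pt "0 0 0 0 0 0" --pt "0 0 0 0 0 0" --pt "0 0 0.003 0 0 0" --pt "0 0 0.005 0 0 0" --pt "0.0025 0.002 0 0 0 0" --pt "0 0 0 0 0 0" --pt "0 0 -0.004 0 0 0" --pt "0 0 -0.002 0 0 0" --jaw 0.03

```text
time: 12.85
position: [0.6475, 0.1249, 0.3186]
tool_rot: [0.707, 0.707, -0.0, -0.0]
ft_force: [0.3, 0.4, -4.1]
grip_width: 0.0594
grip_force: 25.0
```

>>> step_arm --pt "0 0 -0.001 0 0 0" --pt "0 0 -0.001 0 0 0" --pt "0 0 0 0 0 0" --pt "0 0 0 0 0 0"

```text
time: 13.35
position: [0.6475, 0.125, 0.318]
tool_rot: [0.707, 0.707, -0.0, -0.0]
ft_force: [-2.8, -0.4, 4.9]
grip_width: 0.0593
grip_force: 25.0
```

>>> step_arm --pt "0 0 0 0 0 0" --pt "0 0 0 0 0 0" --pt "0 0 0 0 0 0" --pt "0 0 0 0 0 0" --pt "0 0 0 0 0 0" --pt "0 0 0.02 0 0 0" --pt "0 0 0.04 0 0 0" --pt "0 0 0.04 0 0 0" --pt "0 0 0.01 0 0 0" --pt "0 0 0 0 0 0" --jaw 0.085

```text
time: 14.6
position: [0.6475, 0.1249, 0.4274]
tool_rot: [0.707, 0.707, 0.0, 0.0]
ft_force: [-1.1, 0.6, -0.7]
grip_width: 0.0852
grip_force: 0.0
```

```bash
python3 w.py w3 bottle mat_left tin tub; python3 t.py noz .645 .123 .03 .16 .2 cap .645 .123 .035 .142 .157
```

```text
14.6 [0.6475 0.1249 0.4274] [-1.05772635  0.64181123 -0.72499101]
[[0.001, 0.955, 0.298, 0.082], [1.0, -0.001, 0.001, -0.0], [0.001, 0.298, -0.955, 0.02], [0.0, 0.0, 0.0, 1.0]] 66.45846713938492
bottle 0.64 [254. 181.  58.  78.] 0.1777 [0.6457 0.1257] 0.007 [0.6458 0.1283 0.1828]
mat_left 0.8 [255. 155.  56.  38.] 0.0069 [0.6471 0.1264] 0.0408 [0.6527 0.1505 0.0056]
tub 0.97 [ 41. 232.  72.  30.] 0.0564 [0.4536 0.0969] 0.1433 [0.358  0.038  0.0542]
tub 0.64 [112. 194.  68.  53.] 0.0567 [0.4641 0.0954] 0.0338 [0.4641 0.0966 0.0542]
top noz few
top cap 41 [0.6439 0.1033 0.1532] [0.6439 0.105 ] 0.0149
scene noz 54 [0.6418 0.1215 0.1731] [0.6421 0.1225] 0.0085
scene cap 118 [0.6356 0.1132 0.1509] [0.644  0.1216] 0.0251
```

>>> step_arm --pt "-0.03 0.025 0 0 0 0" --pt "-0.04 0.03 0 0 0 0" --pt "-0.04 0.03 0 0 0 0" --pt "-0.04 0.03 0 0 0 0" --pt "-0.03 0.025 -0.04 0 0 0" --pt "-0.015 0.0135 -0.04 0 0 0" --pt "0 0 -0.02 0 0 0" --pt "0 0 0 0 0 0" --jaw 0.087

```text
time: 15.95
position: [0.452, 0.2785, 0.3256]
tool_rot: [0.707, 0.707, -0.002, -0.001]
ft_force: [-0.1, -1.2, -0.3]
grip_width: 0.0873
grip_force: 0.0
```

```bash
python3 w.py w4 tin
```

```text
15.95 [0.452  0.2785 0.3256] [-0.06783447 -1.22969325 -0.25965217]
[[0.001, 0.955, 0.298, 0.082], [1.0, -0.001, 0.001, -0.0], [0.001, 0.298, -0.955, 0.02], [0.0, 0.0, 0.0, 1.0]] 66.45846713938492
tin 0.94 [257. 194.  67.  80.] 0.0714 [0.4522 0.2796] 0.0287 [0.4523 0.2799 0.0686]
```

>>> step_arm --pt "0 0.001 -0.03 0 0 0" --pt "0 0 -0.04 0 0 0" --pt "0 0 -0.03 0 0 0" --pt "0 0 -0.0135 0 0 0" --pt "0 0 0 0 0 0" --pt "0 0 0 0 0 0"

```text
time: 16.8
position: [0.4534, 0.2796, 0.215]
tool_rot: [0.707, 0.707, 0.001, 0.001]
ft_force: [-0.0, -0.5, 0.2]
grip_width: 0.087
grip_force: 0.0
```

>>> step_arm --pt "0 0 0 0 0 0" --pt "0 0 0 0 0 0" --pt "0 0 0 0 0 0" --pt "0 0 0 0 0 0" --pt "0 0 0 0 0 0" --pt "0 0 0 0 0 0" --pt "0 0 0 0 0 0" --jaw 0.03

```text
time: 17.68
position: [0.4527, 0.2794, 0.2139]
tool_rot: [0.707, 0.707, 0.0, -0.0]
ft_force: [0.0, 0.6, 3.3]
grip_width: 0.0567
grip_force: 25.0
```

>>> step_arm --pt "0 0 0.01 0 0 0" --pt "0 0 0.03 0 0 0" --pt "0 0 0.04 0 0 0" --pt "0 0 0.03 0 0 0" --pt "0 0 0.02 0 0 10" --pt "0 0 0 0 0 10" --pt "0 0 0 0 0 10" --pt "0 0 0 0 0 10" --pt "0 0 0 0 0 10" --pt "0 0 0 0 0 10" --pt "0 0 0 0 0 10" --pt "0 0 0 0 0 10"

```text
time: 19.18
position: [0.4524, 0.2793, 0.3438]
tool_rot: [0.084, 0.996, -0.0, -0.0]
ft_force: [0.2, 0.7, -1.2]
grip_width: 0.0569
grip_force: 25.0
```

>>> step_arm --pt "0.008 -0.03 0 0 0 10" --pt "0.008 -0.035 0 0 0 10" --pt "0.008 -0.035 0 0 0 10" --pt "0.008 -0.035 0 0 0 10" --pt "0.008 -0.035 0 0 0 10" --pt "0.006 -0.035 0 0 0 10" --pt "0.006 -0.035 0 0 0 10" --pt "0.03 -0.015 0 0 0 0" --pt "0.04 -0.004 0 0 0 0" --pt "0.04 0 0 0 0 0" --pt "0.024 0 0 0 0 0" --pt "0.007 0 0 0 0 0"

```text
time: 20.68
position: [0.6465, 0.0203, 0.3435]
tool_rot: [-0.5, 0.866, -0.0, 0.0]
ft_force: [0.3, 0.1, -1.3]
grip_width: 0.0569
grip_force: 25.0
```

>>> step_arm --pt "0 0 -0.02 0 0 0" --pt "0 0 -0.03 0 0 0" --pt "0 0 -0.03 0 0 0" --pt "0 0 -0.02 0 0 0" --pt "0 0 -0.01 0 0 0" --pt "0 0 0 0 0 0"

```text
time: 21.42
position: [0.6455, 0.0204, 0.2334]
tool_rot: [-0.5, 0.866, 0.0, -0.0]
ft_force: [0.5, 0.7, -0.8]
grip_width: 0.057
grip_force: 25.0
```

```bash
python3 t.py matM .645 .0205 .048 .004 .013; python3 s.py s3 190 60 380 260
```

```text
top matM few
scene matM 101 [0.6371 0.0111 0.0046] [0.6428 0.0199] 0.0414
```

View pics/s3.png

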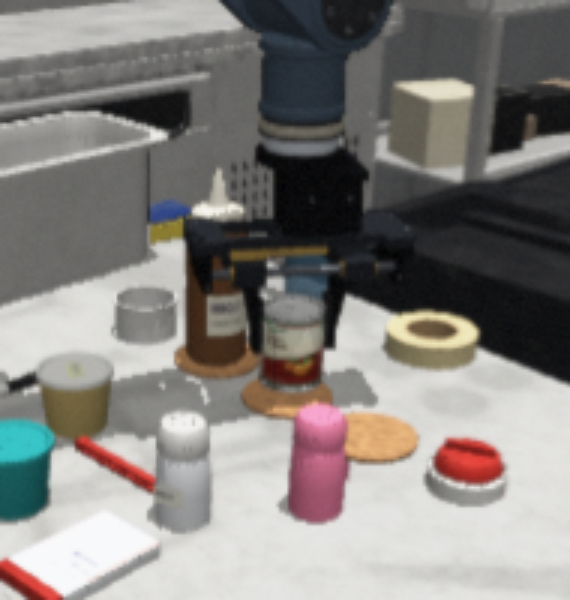

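The view shows the tin held over the middle mat at crop pixel (290,345), clear of the bottle, which stands at (218,280). Next I'll lower it.

>>> step_arm --pt "0 0 -0.006 0 0 0" --pt "0 0 -0.005 0 0 0" --pt "0 0 -0.0025 0 0 0" --pt "0 0 0 0 0 0" --pt "0 0 0 0 0 0"

```text
time: 22.2
position: [0.6457, 0.0204, 0.2202]
tool_rot: [-0.5, 0.866, -0.0, -0.0]
ft_force: [0.3, -0.2, -1.2]
grip_width: 0.0567
grip_force: 25.0
```

>>> step_arm --pt "0 0 -0.0005 0 0 0" --pt "0 0 -0.0005 0 0 0" --pt "0 0 0 0 0 0" --pt "0 0 0 0 0 0"

```text
time: 22.7
position: [0.6457, 0.0204, 0.2199]
tool_rot: [-0.5, 0.866, -0.0, 0.0]
ft_force: [-1.7, 0.6, 5.7]
grip_width: 0.0563
grip_force: 25.0
```

>>> step_arm --pt "0 0 0 0 0 0" --pt "0 0 0 0 0 0" --pt "0 0 0 0 0 0" --pt "0 0 0 0 0 0" --pt "0 0 0 0 0 0" --pt "0 0 0.02 0 0 0" --pt "0 0 0.04 0 0 0" --pt "0 0 0.04 0 0 0" --pt "0 0 0.03 0 0 0" --pt "0 0 0 0 0 0" --jaw 0.085

```text
time: 23.95
position: [0.6466, 0.0204, 0.3538]
tool_rot: [-0.5, 0.866, -0.003, 0.003]
ft_force: [0.1, 0.1, 0.2]
grip_width: 0.0849
grip_force: 0.0
```

```bash
python3 w.py w5 tin mat_mid bottle tub shaker;python3 t.py tin .645 .02 .035 .07 .085 mat .645 .02 .048 .004 .013 noz .645 .123 .03 .16 .2
```

```text
23.95 [0.6466 0.0204 0.3538] [0.09373624 0.06209057 0.22371277]
[[0.001, 0.954, 0.298, 0.083], [1.0, -0.0, -0.001, -0.0], [-0.001, 0.298, -0.954, 0.02], [0.0, 0.0, 0.0, 1.0]] 66.45846713938492
tin 0.83 [260. 186.  59.  71.] 0.0774 [0.6449 0.0194] 0.0287 [0.6445 0.019  0.0745]
mat_mid 0.58 [260. 164.  71.  52.] 0.007 [0.6441 0.0213] 0.0418 [ 6.229e-01 -3.000e-04  5.600e-03]
bottle 0.76 [319. 275.  78.  99.] 0.1551 [0.6399 0.1137] 0.0216 [0.6356 0.1062 0.1543]
bottle 0.39 [455. 163.  96.  72.] 0.0567 [0.4638 0.0947] 0.0341 [0.4629 0.0941 0.0543]
tub 0.97 [455. 163.  99.  72.] 0.0567 [0.4637 0.0948] 0.0342 [0.4629 0.0941 0.0543]
tub 0.61 [498.  31.  28.  59.] 0.0354 [0.3793 0.0119] 0.0166 [0.3832 0.0096 0.0339]
shaker 0.61 [280.   4.  25.   7.] 0.025 [ 0.5458 -0.1175] 0.0101 [ 0.5434 -0.1149  0.0231]
shaker 0.52 [391.   5.  36.   9.] 0.031 [ 0.4566 -0.0636] 0.0081 [ 0.4574 -0.0627  0.0297]
shaker 0.42 [259. 166.  74.  51.] 0.0068 [0.644  0.0213] 0.0419 [ 6.223e-01 -2.000e-04  5.600e-03]
top tin few
top mat few
top noz few
scene tin 179 [0.6442 0.0183 0.0734] [0.646  0.0173] 0.0305
scene mat 114 [0.6295 0.0077 0.0066] [0.641  0.0187] 0.0405
scene noz 56 [0.6415 0.1213 0.1728] [0.6418 0.1227] 0.0089
```

View pics/w5.png

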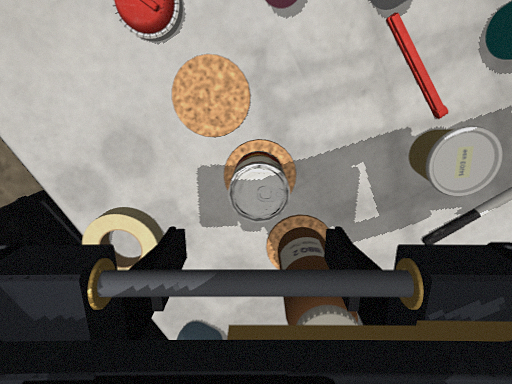

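The wrist view shows the tin upright on the middle mat at (259,190), centred to about 1–2 mm. Next is the tub at (463,160).

>>> step_arm --pt "-0.03 0.008 0 0 0 0" --pt "-0.04 0.015 0 0 0 0" --pt "-0.04 0.018 0 0 0 0" --pt "-0.04 0.018 0 0 0 0" --pt "-0.025 0.01 -0.02 0 0 0" --pt "-0.0065 0.005 -0.02 0 0 0" --pt "0 0 0 0 0 0" --pt "0 0 0 0 0 0" --jaw 0.087

```text
time: 25.35
position: [0.4651, 0.0942, 0.3095]
tool_rot: [-0.5, 0.866, -0.0, 0.001]
ft_force: [1.4, -0.2, -0.1]
grip_width: 0.087
grip_force: 0.0
```

```bash
python3 w.py w6 tub;python3 t.py tin .645 .02 .035 .07 .085 mat .645 .02 .048 .004 .013 noz .645 .123 .03 .16 .2 matL .6465 .1235 .048 .004 .013
```

```text
25.35 [0.4651 0.0942 0.3095] [ 1.40616646 -0.20561475 -0.14390864]
[[0.001, 0.954, 0.298, 0.083], [1.0, -0.0, -0.001, -0.0], [-0.001, 0.298, -0.954, 0.02], [0.0, 0.0, 0.0, 1.0]] 66.45846713938492
tub 0.93 [258. 205.  83.  82.] 0.0565 [0.4634 0.0953] 0.034 [0.4627 0.0942 0.054 ]
tub 0.71 [334.  50.  96.  99.] 0.0566 [0.3555 0.0182] 0.0342 [0.3553 0.0177 0.0541]
tub 0.26 [128. 263.  29.  16.] 0.0065 [0.5681 0.0696] 0.0808 [0.6292 0.0939 0.0053]
top tin 517 [0.6456 0.0188 0.0752] [0.6453 0.0189] 0.0288
top mat 327 [0.6293 0.023  0.0064] [0.6416 0.0209] 0.0432
top noz 101 [0.6425 0.123  0.1733] [0.6427 0.1227] 0.0159
top matL 230 [0.6359 0.118  0.0062] [0.6471 0.1243] 0.0419
scene tin 177 [0.6441 0.018  0.0734] [0.6444 0.0188] 0.0303
scene mat 121 [0.6283 0.0094 0.0066] [0.6414 0.0175] 0.0406
scene noz 54 [0.6417 0.1214 0.173 ] [0.6416 0.1226] 0.0092
scene matL 94 [0.6329 0.1063 0.0067] [0.6446 0.1233] 0.0408
```

>>> step_arm --pt "0 0.001 -0.03 0 0 0" --pt "0 0 -0.04 0 0 0" --pt "0 0 -0.03 0 0 0" --pt "0 0 -0.012 0 0 0" --pt "0 0 0 0 0 0" --pt "0 0 0 0 0 0"

```text
time: 26.3
position: [0.4647, 0.0954, 0.1982]
tool_rot: [-0.5, 0.866, -0.001, 0.001]
ft_force: [0.3, 0.2, 0.5]
grip_width: 0.0869
grip_force: 0.0
```

>>> step_arm --pt "0 0 0 0 0 0" --pt "0 0 0 0 0 0" --pt "0 0 0 0 0 0" --pt "0 0 0 0 0 0" --pt "0 0 0 0 0 0" --pt "0 0 0 0 0 0" --jaw 0.04 --squeeze 20

```text
time: 27.05
position: [0.4643, 0.0954, 0.1977]
tool_rot: [-0.5, 0.866, -0.0, 0.0]
ft_force: [-0.5, -0.9, 5.6]
grip_width: 0.0666
grip_force: 20.0
```

>>> step_arm --pt "0 0 0.01 0 0 0" --pt "0 0 0.03 0 0 0" --pt "0 0 0.04 0 0 0" --pt "0 0 0.04 0 0 0" --pt "0.01 -0.02 0.01 0 0 0" --pt "0.02 -0.03 0 0 0 0" --pt "0.03 -0.02 0 0 0 0" --pt "0.04 -0.006 0 0 0 0" --pt "0.04 0 0 0 0 0" --pt "0.03 0 0 0 0 0" --pt "0.0115 0 0 0 0 0" --pt "0 0 0 0 0 0"

```text
time: 28.55
position: [0.6453, 0.0195, 0.3268]
tool_rot: [-0.5, 0.866, 0.001, -0.001]
ft_force: [-0.8, 1.3, -1.3]
grip_width: 0.0667
grip_force: 20.0
```

>>> step_arm --pt "0 0 -0.015 0 0 0" --pt "0 0 -0.015 0 0 0" --pt "0 0 -0.01 0 0 0" --pt "0 0 -0.004 0 0 0" --pt "0 0 0 0 0 0" --pt "0 0 0 0 0 0"

```text
time: 29.3
position: [0.6459, 0.0194, 0.2837]
tool_rot: [-0.5, 0.866, -0.0, 0.0]
ft_force: [0.6, 0.6, -1.3]
grip_width: 0.067
grip_force: 20.0
```

```bash
python3 s.py s4 190 60 380 260
```

```text
(no output)
```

View pics/s4.png

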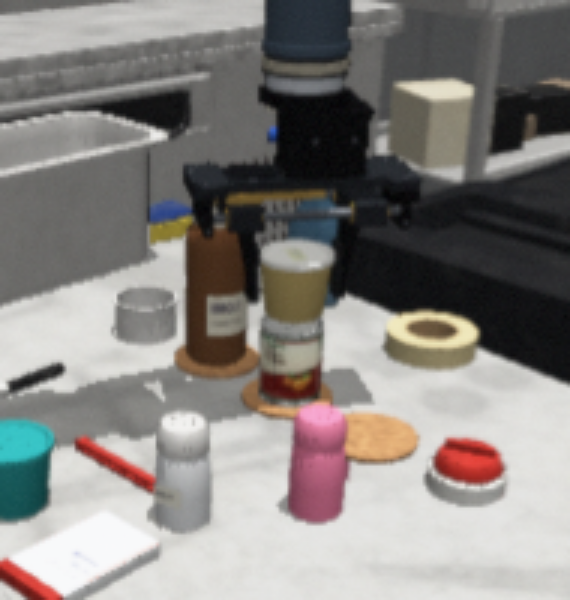

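The view shows the held tub at crop pixel (297,280), straight above the tin at (290,355). I'll lower it onto the tin.

>>> step_arm --pt "0 0 -0.004 0 0 0" --pt "0 0 -0.002 0 0 0" --pt "0 0 -0.001 0 0 0" --pt "0 0 -0.0005 0 0 0" --pt "0 0 0 0 0 0" --pt "0 0 0 0 0 0"

```text
time: 30.1
position: [0.6457, 0.0194, 0.2758]
tool_rot: [-0.5, 0.866, -0.0, 0.0]
ft_force: [-0.7, 0.4, 0.0]
grip_width: 0.0671
grip_force: 20.0
```

>>> step_arm --pt "0 0 -0.0005 0 0 0" --pt "0 0 0 0 0 0" --pt "0 0 0 0 0 0"

```text
time: 30.48
position: [0.6457, 0.0194, 0.2758]
tool_rot: [-0.5, 0.866, -0.0, 0.0]
ft_force: [-1.6, 0.4, 3.6]
grip_width: 0.067
grip_force: 20.0
```

>>> step_arm --pt "0 0 0 0 0 0" --pt "0 0 0 0 0 0" --pt "0 0 0 0 0 0" --pt "0 0 0 0 0 0" --pt "0 0 0 0 0 0" --pt "0 0 0.01 0 0 0" --pt "0 0 0.03 0 0 0" --pt "0 0 0.04 0 0 0" --pt "0 0 0.04 0 0 0" --pt "0 0 0 0 0 0" --jaw 0.087

```text
time: 31.72
position: [0.6467, 0.0194, 0.4003]
tool_rot: [-0.5, 0.866, -0.003, 0.004]
ft_force: [-0.5, 0.1, 0.1]
grip_width: 0.0866
grip_force: 0.0
```

```bash
python3 w.py w7 tin tub mat_mid mat_right;python3 t.py tub .645 .02 .045 .125 .145
```

```text
31.725 [0.6467 0.0194 0.4003] [-0.47009324  0.06567729  0.09552365]
[[0.001, 0.954, 0.298, 0.083], [1.0, -0.0, -0.001, -0.0], [-0.001, 0.298, -0.954, 0.02], [0.0, 0.0, 0.0, 1.0]] 66.45846713938492
tin 0.79 [260. 158.  45.  19.] 0.0776 [0.6355 0.0035] 0.0217 [ 0.6297 -0.0032  0.0768]
tub 0.92 [260. 196.  81.  75.] 0.1346 [0.6448 0.0189] 0.0338 [0.6444 0.018  0.132 ]
tub 0.81 [482.  34.  59.  68.] 0.0567 [0.367  0.0163] 0.0318 [0.3728 0.0123 0.0543]
mat_mid 0.91 [260. 153.  65.  36.] 0.0074 [0.6432 0.0203] 0.0414 [ 0.6252 -0.003   0.0057]
mat_right 0.66 [218.  95.  68.  72.] 0.007 [ 0.6469 -0.0796] 0.0421 [ 0.646  -0.0807  0.0057]
top tub few
scene tub 244 [0.6422 0.0163 0.1302] [0.6443 0.0185] 0.0357
```

View pics/w7.png

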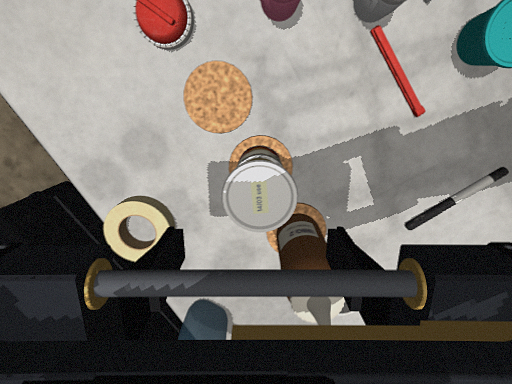

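The wrist view shows the tub squarely on the tin at (260,195), with the right mat free at (218,95). Next is the shaker.

>>> step_arm --pt "-0.015 -0.008 0 0 0 -10" --pt "-0.02 -0.01 0 0 0 -10" --pt "-0.02 -0.01 0 0 0 -10" --pt "-0.02 -0.01 0 0 0 -10" --pt "-0.02 -0.01 0 0 0 -10" --pt "-0.02 -0.01 0 0 0 -10" --pt "-0.02 -0.01 0 0 0 -10" --pt "-0.02 -0.01 0 0 0 -10" --pt "-0.02 -0.01 0 0 0 -10" --pt "-0.015 -0.008 0 0 0 -10" --pt "-0.011 -0.005 0 0 0 -10" --pt "0 0 0 0 0 -10"

```text
time: 33.58
position: [0.4438, -0.0818, 0.3947]
tool_rot: [0.503, 0.864, -0.0, -0.001]
ft_force: [-0.1, 0.6, 0.6]
grip_width: 0.087
grip_force: 0.0
```

>>> step_arm --pt "0 0 -0.02 0 0 -10" --pt "0 0 -0.025 0 0 -10" --pt "0 0 -0.02 0 0 -10" --pt "0 0 0 0 0 0" --pt "0 0 0 0 0 0"

```text
time: 34.2
position: [0.4449, -0.0817, 0.3305]
tool_rot: [0.706, 0.708, 0.0, 0.0]
ft_force: [-0.2, 0.1, 0.3]
grip_width: 0.0873
grip_force: 0.0
```

```bash
python3 w.py w8 shaker mat_right;python3 t.py tub .645 .02 .045 .125 .145 R .644 -.082 .044 .004 .009 shk .444 -.081 .03 .08 .095
```

```text
34.2 [ 0.4449 -0.0817  0.3305] [-0.24739437  0.12090828  0.28178271]
[[0.001, 0.955, 0.298, 0.082], [1.0, -0.001, 0.001, -0.0], [0.001, 0.298, -0.955, 0.02], [0.0, 0.0, 0.0, 1.0]] 66.45846713938492
shaker 0.86 [258. 192.  49.  64.] 0.0856 [ 0.4452 -0.0795] 0.0187 [ 0.4455 -0.0783  0.0842]
shaker 0.69 [347. 235.  60.  50.] 0.0832 [ 0.5233 -0.1016] 0.0417 [ 0.5414 -0.1192  0.0822]
mat_right 0.83 [446. 178.  83.  75.] 0.0066 [ 0.6466 -0.0794] 0.0423 [ 0.6458 -0.0774  0.0055]
top tub 806 [0.6456 0.0187 0.1327] [0.6454 0.0183] 0.0339
top R 780 [ 0.6463 -0.0807  0.0062] [ 0.6463 -0.0793] 0.0432
top shk few
scene tub 240 [0.6422 0.016  0.1303] [0.6452 0.0175] 0.0358
scene R 175 [ 0.6491 -0.0859  0.0047] [ 0.6458 -0.0816] 0.0412
scene shk 98 [ 0.4417 -0.0831  0.0826] [ 0.4424 -0.0816] 0.0177
```

>>> step_arm --pt "0.0005 0.001 -0.03 0 0 0" --pt "0 0 -0.04 0 0 0" --pt "0 0 -0.03 0 0 0" --pt "0 0 -0.016 0 0 0" --pt "0 0 0 0 0 0" --pt "0 0 0 0 0 0"

```text
time: 35.2
position: [0.4455, -0.0807, 0.2149]
tool_rot: [0.707, 0.707, 0.0, 0.001]
ft_force: [-0.4, 0.3, -0.0]
grip_width: 0.0872
grip_force: 0.0
```

>>> step_arm --pt "0 0 0 0 0 0" --pt "0 0 0 0 0 0" --pt "0 0 0 0 0 0" --pt "0 0 0 0 0 0" --pt "0 0 0 0 0 0" --pt "0 0 0 0 0 0" --pt "0 0 0 0 0 0" --pt "0 0 0 0 0 0" --jaw 0.02

```text
time: 36.2
position: [0.4452, -0.0806, 0.2142]
tool_rot: [0.707, 0.707, 0.0, 0.0]
ft_force: [-0.1, 0.5, 0.8]
grip_width: 0.0421
grip_force: 20.0
```

>>> step_arm --pt "0 0 0.01 0 0 0" --pt "0 0 0.03 0 0 0" --pt "0 0 0.04 0 0 0" --pt "0 0 0.03 0 0 0" --pt "0.02 0 0.01 0 0 0" --pt "0.04 0 0 0 0 0" --pt "0.04 0 0 0 0 0" --pt "0.04 0 0 0 0 0" --pt "0.04 0 0 0 0 0" --pt "0.02 0 0 0 0 0" --pt "0.0015 0 0 0 0 0" --pt "0 0 0 0 0 0"

```text
time: 37.7
position: [0.6456, -0.0804, 0.334]
tool_rot: [0.707, 0.707, -0.001, -0.001]
ft_force: [-0.6, -0.1, -1.3]
grip_width: 0.0426
grip_force: 20.0
```

>>> step_arm --pt "0 0 -0.02 0 0 0" --pt "0 0 -0.03 0 0 0" --pt "0 0 -0.03 0 0 0" --pt "0 0 -0.02 0 0 0" --pt "0 0 -0.007 0 0 0" --pt "0 0 -0.004 0 0 0" --pt "0 0 -0.002 0 0 0" --pt "0 0 0 0 0 0" --pt "0 0 0 0 0 0"

```text
time: 38.83
position: [0.6469, -0.0806, 0.2219]
tool_rot: [0.707, 0.707, 0.0, 0.001]
ft_force: [0.4, -0.1, -1.7]
grip_width: 0.0426
grip_force: 20.0
```

>>> step_arm --pt "0 0 -0.001 0 0 0" --pt "0 0 -0.001 0 0 0" --pt "0 0 0 0 0 0" --pt "0 0 0 0 0 0"

```text
time: 39.33
position: [0.6468, -0.0806, 0.2203]
tool_rot: [0.707, 0.707, 0.0, 0.0]
ft_force: [-1.6, 0.7, 6.4]
grip_width: 0.0426
grip_force: 20.0
```

>>> step_arm --pt "0 0 0 0 0 0" --pt "0 0 0 0 0 0" --pt "0 0 0 0 0 0" --pt "0 0 0 0 0 0" --pt "0 0 0 0 0 0" --pt "0 0 0 0 0 0" --pt "0 0 0.01 0 0 0" --pt "0 0 0.03 0 0 0" --pt "0 0 0.04 0 0 0" --pt "0 0 0.04 0 0 0" --pt "0 0 0.03 0 0 0" --pt "0 0 0.02 0 0 0" --jaw 0.08

```text
time: 40.83
position: [0.6468, -0.0806, 0.3922]
tool_rot: [0.707, 0.707, 0.001, 0.002]
ft_force: [0.3, 0.6, -0.7]
grip_width: 0.0802
grip_force: 0.0
```

>>> step_arm --pt "-0.03 0 0 0 0 0" --pt "-0.05 0 0 0 0 0" --pt "-0.05 0 0 0 0 0" --pt "-0.05 0 0 0 0 0" --pt "-0.03 0 0 0 0 0" --pt "0 0 0 0 0 0" --pt "0 0 0 0 0 0"

```text
time: 41.7
position: [0.4377, -0.081, 0.3901]
tool_rot: [0.707, 0.707, 0.001, 0.002]
ft_force: [0.0, 0.5, -0.0]
grip_width: 0.0799
grip_force: 0.0
```

```bash
python3 t.py shk .6465 -.08 .03 .086 .1 R .6465 -.08 .047 .004 .009 tub .645 .02 .045 .125 .145 M .645 .0205 .047 .004 .009 noz .645 .124 .02 .165 .2 L .6465 .1245 .047 .004 .009 ring .634 .221 .04 .034 .05 timer .65 -.18 .045 .01 .05; python3 s.py s5 170 80 380 270; python3 -c "
import cv2;cv2.imwrite('pics/t5.png',cv2.resize(cv2.imread('pics/_top.png')[90:270,90:350],None,fx=3,fy=3))"
```

```text
top shk 216 [ 0.6455 -0.0797  0.0901] [ 0.6463 -0.0804] 0.0193
top R 455 [ 0.6393 -0.0755  0.0062] [ 0.6475 -0.08  ] 0.0421
top tub 806 [0.6456 0.0187 0.1327] [0.6453 0.0186] 0.0338
top M 306 [0.6284 0.0229 0.0062] [0.6403 0.021 ] 0.0435
top noz 73 [0.6427 0.123  0.178 ] [0.645  0.1238] 0.0085
top L 273 [0.6322 0.1175 0.0062] [0.6462 0.1258] 0.0434
top ring 139 [0.6351 0.2239 0.039 ] [0.6331 0.2225] 0.0336
top timer 514 [ 0.6488 -0.178   0.0286] [ 0.6531 -0.1805] 0.0315
scene shk 64 [ 0.6422 -0.0826  0.0885] [ 0.6435 -0.0817] 0.0169
scene R 101 [ 0.6439 -0.1012  0.0051] [ 0.6437 -0.0896] 0.038
scene tub 240 [0.642  0.0162 0.1304] [0.6434 0.0182] 0.0348
scene M 88 [0.6268 0.0116 0.0054] [0.6419 0.0182] 0.0418
scene noz 11 [0.6407 0.1256 0.1805] [0.6404 0.1252] 0.0036
scene L 70 [0.6343 0.1107 0.0052] [0.6435 0.1207] 0.0416
scene ring 59 [0.6336 0.2252 0.0366] [0.6311 0.2208] 0.0355
scene timer 396 [ 0.6402 -0.1885  0.0244] [ 0.6495 -0.1815] 0.0324
```

View pics/s5.png

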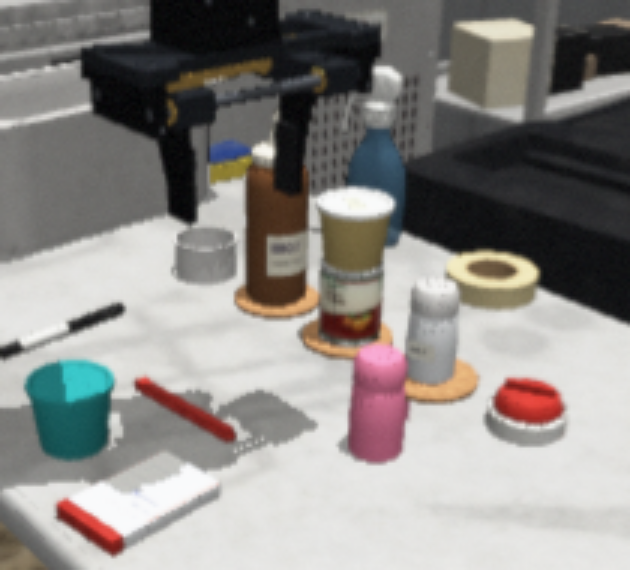

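View pics/t5.png

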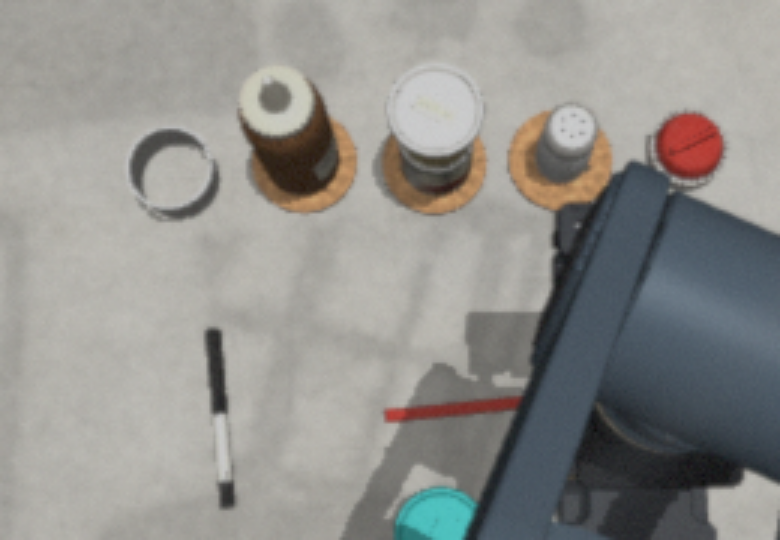

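The scene view shows the bottle, the tin with the tub on it, and the shaker all upright on their mats at crop pixels (277,235), (352,265) and (433,330). The top view agrees, centred to about 2 mm, and the ring and timer have not moved. I'll hand it in.

```bash
python3 -c "
from rig import hand_in;print(hand_in())"
```

```text
the job is handed in; nothing more can be done
None
```

The job is handed in at about 42 s: the bottle, the tin with the tub on top, and the shaker stand upright on their mats, centred to about 2 mm by camera, and the ring and timer have not moved.

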